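# Slide the transformer carrier round the track into the test dock

## Task

Slide the carrier with its transformer along the guide track, round the bend and into the test dock, and press it home against the sprung probe head until both latch arms have snapped in behind its nose and hold it there by themselves; then let go. Push gently: do not wedge the carrier in the bend or ram it against the dock's stops, and leave the other things on the bench where they are.

Things in the scene. Friction and masses are not known exactly. Their poses are not given: they have to be found in the camera images.
- track: Fixed aluminium T-slot track: straight entry leg, left quarter bend, straight exit leg. Origin: centre of the bend's arc, bench level, z up. Slot centreline: along +x at y=-110 mm from x=-190 (closed end) to 0, arc of radius 110 about the origin, then along +y at x=110 to y=225 mm. 49 mm wide; flat rail tops 20 mm above the bench; channel below 37 mm wide, with lips over its sides.
- bend_end (a point): Point on the track's centreline where the bend ends and the exit leg starts, at rail-top height. Farther along the exit leg a grey test dock (78 mm wide, 65 mm tall) is clamped astride the rails, at a new place for each job: its two rigid steel stops stand 125 to 165 mm past this point, not measured: feel or look for it. Between them a black sprung probe head stands 5 mm proud.
- carrier: Black plate 100 mm long, 0.35 to 0.6 kg, with a silver toroidal transformer 48 mm across (top 36 mm above origin). Origin: mid-length, mid-width, at rail-top height; +x towards the nose, a 60 mm wide crosspiece, x=24 to 50, z=2 to 14 mm; behind it 40 mm wide. Two round shoes, 34 mm diameter, at x=-25 and +25 mm run in the channel under its lips, 1.5 mm play a side: it slides, it cannot be lifted out.
- push_face (a point): Middle of the rear face of the carrier's upright push block (tail end, carrier x=-50 mm), 16 mm above the rail tops. Block 40 mm wide, 9 mm thick, from 2 to 46 mm above the rail tops; 25 mm free between it and the transformer. Push on it low down, in the direction of the track there, or pinch it. Sliding takes 1 to 4 N, more in the bend or pushed askew; pushed across the rails it wedges.
- probe (a joint): Sprung probe head of the dock, met by the carrier's nose: metres pressed in, 0 = free. Gives at about 3 N and stiffens by 0.8 N per mm, and is damped (1 N more per 8 mm/s), so press it in slowly; at 5 mm the nose meets the rigid stops.
- latch_right (a joint): Sprung steel latch arm of the dock, 36 mm long, on the right of the exit leg seen in the direction of travel: radians, 0 = closed. The passing nose pushes it aside (to about 0.13), adding a few N; once the probe head is about 3 mm in it snaps back to 0 behind the nose and holds the carrier, the probe head staying 2 to 3 mm in. Some 2 mm of travel remain from the snap to the rigid stops.
- latch_left (a joint): The same latch arm mirrored, on the left of the exit leg: radians, 0 = closed. Both arms must close; if the carrier stands askew one snaps before the other.
- reel: Standing grey solder reel, 60 mm diameter, 46 mm tall. Origin: centre of its underside. Bystander.
- cutters: Side cutters lying flat, about 125 mm long, 12 mm tall. Origin: near the joint, underside. Bystander.
- screwdriver: Screwdriver lying flat, 170 mm long. Bystander.
- spare: Loose spare toroidal transformer, 70 mm diameter, 32 mm tall (larger than the one on the carrier). Origin: centre of its underside. Bystander.
- multimeter: Yellow hand multimeter lying flat, 170 x 88 x 36 mm. Origin: centre of its underside. Bystander.
- tester: Larger orange-yellow insulation tester lying flat, 200 x 100 x 36 mm. Origin: centre of its underside. Bystander.
- tray: Open grey parts tray with screws, 100 x 70 x 25 mm. Origin: centre of its underside. Bystander.
Things that resemble listed ones, but are neither listed nor needed, are in the scene too. Leave any pink or yellow look-alike of the carrier alone.

How it is judged (in metres and radians):
On the way:
1. the carrier has come round the bend into the exit leg, its nose pointing along it (y of carrier in the frame of track above 0.02 m and angle between the x axis of carrier and the y axis of track, either way round below 0.12 rad), for 0.1 s.
At the end, for the whole second after the job is handed in: The carrier stands at rest in the dock on the exit leg (more than 60 mm past the bend, within 0.12 rad of the leg's direction), keeping the probe head pressed in by more than 1.5 mm, and both latch arms are closed behind its nose (each below 0.08 rad) (value of joint probe above 0.0015 m and value of joint each of latch_right, latch_left below 0.08 rad and y of carrier in the frame of track above 0.06 m and angle between the x axis of carrier and the y axis of track, either way round below 0.12 rad and linear speed of carrier below 0.01 m/s); the robot touches nothing.
It fails at once if the carrier is jammed or rammed: more than 22 N between the carrier and the track with its dock (contact force between carrier and track above 22 N).
It fails at once if another thing on the bench is shifted by more than 30 mm (distance of any of reel, cutters, screwdriver, spare, multimeter, tester, tray from where it was at the start of the episode above 0.03 m).
It also fails if it takes over 67 s, if anything falls off the work surface, if the arm or the gripper's body presses on something with over 40 N, if the wrist force passes 120 N, or if a joint passes its speed limit or range.

## Robot

A 7-joint arm with a two-finger parallel gripper is mounted at the origin on the work surface. World frame = base frame: x ahead of the robot, y to its left, z up, the work surface at z = 0. Lengths are in m, angles in degrees, forces in N, time in s.
With the tool pointing down it reaches from about 0.425 to 0.825 m from the base axis. Payload 3.6 kg.
Tool frame: the origin (TCP) lies between the finger pads; the fingertips stand 14 mm ahead of it and the grasp point (between the pads) lies 5 mm behind it; z points along the fingers, y is the line along which they close (so a half turn about z gives the same grasp; the last joint's range is limited). The gripper opens to 85 mm and grips with 20 to 120 N. Pads are 22 mm wide; open, the fingers measure 114 mm over their backs; the gripper's body (76 mm by 85 mm) begins 54 mm behind the grasp point. The pads swing forward as they close: fully open they stand 13 mm farther back than shut.
Start: joints at [70.101, 35.231, -0.722, 81.555, 0.464, 63.22, -2.315], TCP at [0.205, -0.617, 0.245] pointing down, gripper open.
Joint ranges: [-178.69, 178.69], [-17.37, 117.87], [-77.05, 75.6], [15.02, 138.74], [-78.02, 258.01], [0.78, 113.62], [-162.83, 162.83]. Speed limits (degrees/s): [159.86, 159.86, 180, 180, 180, 180, 180].

## Interface

Orientations are given as [roll, pitch, yaw] about the fixed x, y, z axes, in that order (R = Rz(yaw) Ry(pitch) Rx(roll)).
In Python, from bench import robot, vision, workorder gives the robot as it stands.
- The arm moves only by the tool servo_tool, never from a script. Its argument "steps" is a list of rows, each an object with "gripper": the finger opening in m, from 0 to 0.0854; "linear": the shift along the tool's x, y, z in m, a list of three; "turn": the turn about the tool's z in rad. A call has 1 to 5 rows; each row is the pose to reach, as a shift and turn from the pose commanded when the call began, along the tool's axes at that moment; what a row does not reach only later rows make up. A row lasts 1/12 s, in which the tool goes at most 41.7 mm and 7.16 degrees, less where a joint would pass 70% of its speed; a pose out of reach is approached as far as the arm can. A call with a gripper value outside its range is refused whole. The fingers move at their own pace and stop on an object; the grip force is fixed at half the most. Time passes only in rows, so rows that repeat a pose let the fingers close. It gives the time, the measured TCP pose, the force, the opening and the grip force at its end, in the units of the state.
- robot.observe(): the state, without advancing time (a new reading comes with each control period).
- vision.camera(name): name is "scene" or "top"; returns the picture (420x560x3 uint8, blue, green, red); there is no depth.
- vision.calibration(name): a dict with "camera_matrix" (3x3 intrinsics, pixels), "camera_from_world" (4x4, takes a point from world to camera coordinates). Camera axes: x right, y down, z forward; pixel columns grow to the right and rows downward; lengths in m; the calibration is good to about 2 mm. A picture is of the moment at which its call begins. calibration takes no time and is no camera call.
- workorder.job_done(): hands the job in; it is judged then, once.
Trained networks look in the newest picture that a camera, given by its name, has taken for a name from the list of things; names that differ only in an ending like _2 or _b are one class to them, and where a whole thing is asked for, a point or a joint stands for the part that bears it (a point fixed in the world has none). Each returns a list of dicts, best first, with "confidence" (0 to 1); they miss things now and then, are a little off and sometimes report something else, mostly with a low value. They report only what shows in the picture. A call takes as long as a camera call. They do not tell look-alikes from the thing itself.
- vision.look_for(query, camera): "rect" ([centre column, centre row, width, height] as shares, 0 to 1, of the picture: columns of its width, rows of its height, round what is visible of it).
The state is a dict: "clock": time; "qpos": joint angles; "qd": joint speeds; "joint_torque": joint torques, N m; "tcp_pos": TCP position; "eef_rot": TCP orientation; "ft_force": force on the tool from outside, world axes, zero at the start; "wrist_torque": the same for the moment, N m; "width": opening from 0.0 (shut) to 1.0 (fully open); "finger_force": force on a finger pad.
Only numpy, scipy, OpenCV 4.12 (cv2) and the standard library are available. Lean on these libraries where they do the work, as an engineer would, in place of code of your own. Each camera call takes 0.05 s, during which the arm holds its last target. There are 200 camera calls.

## Working session

There is one attempt and no reset: what is moved stays moved. The work goes in short steps, Python scripts to look and compute and a tool call to move; the robot and the scene stay as the last step left them, time stands still between calls to the robot, and variables do not carry over. Pictures are saved under pics/ and viewed, at most 10 in all, crops included, and the job is handed in when it is done.

Besides the shell and the picture viewer there is one more tool, called after ">>>" as a command line: name --argument value ..., lists and objects as JSON in quotes. servo_tool: Moves the arm, as the interface text tells. Its arguments: {"type":"object","properties":{"steps":{"type":"array","items":{"type":"object","properties":{"gripper":{"type":"number"},"linear":{"type":"array","items":{"type":"number"}},"turn":{"type":"number"}}}}},"required":["steps"]}

```bash
mkdir -p pics; ls; python3 - <<'E'
from bench import robot, vision, workorder
import cv2
for c in("scene","top"):
    cv2.imwrite(f"pics/{c}0.png",vision.camera(c)); k=vision.calibration(c);print(c,k)
    for q in("carrier","track","push_face","probe","latch_left"):
        print(q,[(round(d["confidence"],2),[round(v*s) for v,s in zip(d["rect"],(560,420,560,420))]) for d in vision.look_for(q,c)][:4])
print(robot.observe())
E
```

```text
pics
scene {'camera_matrix': array([[425.22584346,   0.        , 273.47600145],
       [  0.        , 425.22584346, 208.06559026],
       [  0.        ,   0.        ,   1.        ]]), 'camera_from_world': array([[ 0.64010982,  0.76808308,  0.01754459, -0.34387165],
       [ 0.64776995, -0.52728214, -0.54987966, -0.30974542],
       [-0.41310231,  0.36334823, -0.83505961,  1.43639253],
       [ 0.        ,  0.        ,  0.        ,  1.        ]])}
carrier [(0.94, [176, 193, 31, 39]), (0.9, [140, 245, 39, 29]), (0.83, [233, 257, 46, 35]), (0.74, [274, 177, 25, 29])]
track [(0.77, [266, 234, 163, 102])]
push_face [(0.86, [173, 193, 33, 40]), (0.84, [273, 174, 28, 28]), (0.62, [231, 256, 37, 37]), (0.2, [326, 211, 8, 7])]
probe [(0.52, [326, 210, 9, 4])]
latch_left []
top {'camera_matrix': array([[415.06381633,   0.        , 278.34161289],
       [  0.        , 415.06381633, 216.36233029],
       [  0.        ,   0.        ,   1.        ]]), 'camera_from_world': array([[-0.04958029, -0.99875974,  0.00455881,  0.01092678],
       [-0.97648845,  0.04751494, -0.21026801,  0.5274532 ],
     
[... 442 characters left out ...]
ft []
{'clock': 0.6, 'qpos': array([70.10218124, 35.23030767, -0.72202988, 81.55685577,  0.46381523,
       63.22032092, -2.31456038]), 'qd': array([-0.00907325,  0.0230682 , -0.06117677, -0.05431977, -0.0865848 ,
       -0.0764747 ,  0.02692588]), 'joint_torque': array([-5.21811016e-04, -4.68819380e+01,  2.58667013e-01, -1.71249354e+01,
        1.00154462e-02,  1.88609869e-03, -1.00052071e-05]), 'tcp_pos': array([ 0.20496023, -0.6167924 ,  0.24529519]), 'eef_rot': array([-1.79995328e+02, -2.26779820e-03,  1.83820654e+01]), 'ft_force': array([-0.42322975,  0.29747389, -1.00080089]), 'wrist_torque': array([0.01044656, 0.02400866, 0.01355176]), 'finger_force': 0.0, 'width': 0.9979731859035009}
```

```bash
python3 - <<'E'
import cv2
for c,(a,b,x,y) in {"scene":(130,330,100,370),"top":(130,330,170,430)}.items():
    i=cv2.imread(f"pics/{c}0.png")[a:b,x:y]; cv2.imwrite(f"pics/{c}0c.png",cv2.resize(i,None,fx=2.9,fy=2.9,interpolation=cv2.INTER_CUBIC))
E
```

```text
(no output)
```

View pics/scene0c.png

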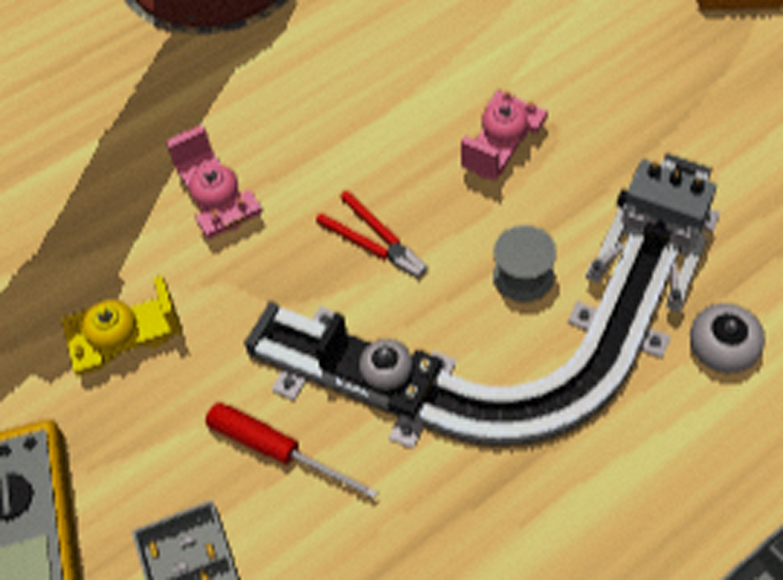

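View pics/top0c.png

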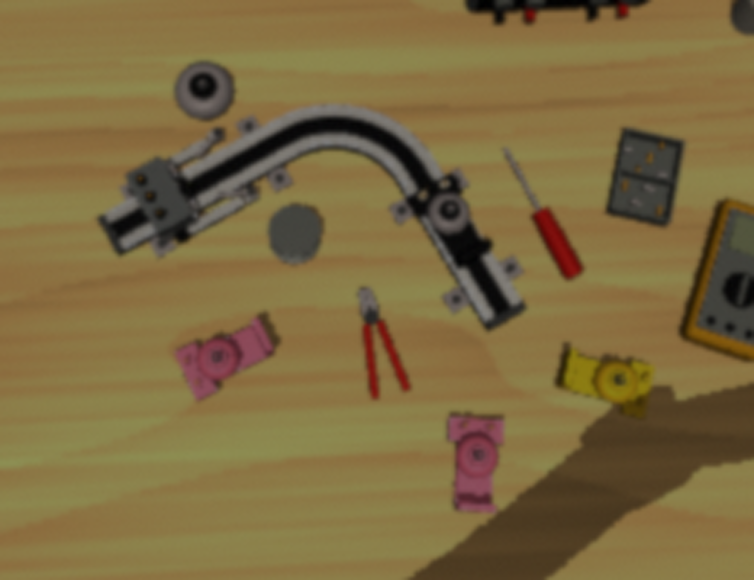

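View pics/top0.png

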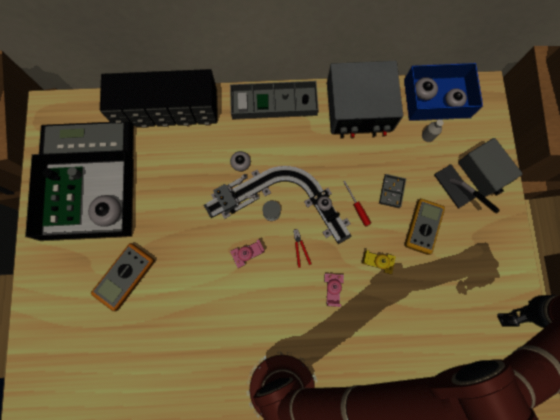

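```bash
cat > h.py <<'E'
import numpy as np,cv2,glob
from scipy.optimize import minimize
from bench import robot, vision
C={c:vision.calibration(c) for c in("scene","top")}
def proj(c,P):
    P=np.atleast_2d(P);k=C[c];T=k["camera_from_world"];q=(P@T[:3,:3].T+T[:3,3])@k["camera_matrix"].T
    return q[:,:2]/q[:,2:]
def unproj(c,uv,z):
    k=C[c];T=k["camera_from_world"];R=T[:3,:3];o=-R.T@T[:3,3]
    d=R.T@np.linalg.inv(k["camera_matrix"])@[uv[0],uv[1],1];return o+d*(z-o[2])/d[2]
def line(s,off):  # s from closed end; off to left of travel; track frame xy
    s=np.asarray(s,float);L=np.pi/2*.11
    a=np.clip((s-.19)/.11,0,np.pi/2)
    x=.11*np.sin(a)+np.minimum(s-.19,0);y=-.11*np.cos(a)+np.maximum(s-.19-L,0)
    return np.stack([x-np.sin(a)*off,y+np.cos(a)*off],-1)
def toW(p,xy,z):
    c,s=np.cos(p[2]),np.sin(p[2]);xy=np.atleast_2d(xy)
    return np.c_[xy@np.array([[c,s],[-s,c]])+p[:2],np.full(len(xy),z)]
E
cat > fit.py <<'E'
from h import *
a=unproj("top",(344,239),.02)[:2];b=unproj("top",(211,211),.02)[:2]
d=b-a;yaw=np.arctan2(d[1],d[0])-np.arctan2(.335,.3);print(a,b,np.linalg.norm(d),np.hypot(.3,.335))
c,s=np.cos(yaw),np.sin(yaw);m=(a+b)/2-np.array([[c,-s],[s,c]])@[-.04,.0575]
p0=np.r_[m,yaw]
S={}
for n in C:
    h=cv2.cvtColor(cv2.imread(f"pics/{n}0.png"),cv2.COLOR_BGR2HSV).astype(np.float32);S[n]=cv2.GaussianBlur(h,(0,0),1.0)
ss=np.r_[np.arange(.005,.03,.004),np.arange(.19,.40,.004)]
def cost(p,cams=C):
    J=0
    for n in cams:
        for off,w in((.02,1),(-.02,1),(.0295,-1),(-.0295,-1)):
            uv=proj(n,toW(p,line(ss,off),.02)).astype(np.float32)
            v=cv2.remap(S[n],uv[:,:1],uv[:,1:],cv2.INTER_LINEAR)[:,0,1]
            J+=w*np.minimum(v,110).mean()
    return J
for cams in(("top",),("scene",),("top","scene")):
    best=min((minimize(cost,p0+np.r_[dx,dy,t],args=(cams,),method="Nelder-Mead",options=dict(initial_simplex=p0+np.r_[dx,dy,t]+np.array([[0,0,0],[.01,0,0],[0,.01,0],[0,0,.05]]))) for dx in(-.01,.01) for dy in(-.01,.01) for t in(-.05,.05)),key=lambda r:r.fun)
    print(cams,best.x.round(4),np.degrees(best.x[2]),best.fun)
p=best.x;np.save("p.npy",p)
L=np.pi/2*.11
out=[]
for n,(y0,y1,x0,x1) in {"scene":(160,300,170,360),"top":(140,260,190,370)}.items():
    i=cv2.resize(cv2.imread(f"pics/{n}0.png")[y0:y1,x0:x1],None,fx=4,fy=4,interpolation=cv2.INTER_CUBIC)
    for off in(-.0245,0,.0245):
        for u in proj(n,toW(p,line(np.arange(0,.58,.01),off),.02)): cv2.circle(i,tuple(int(v) for v in (u-[x0,y0])*4+1.5),1,(0,0,255),-1)
    for sd in(.125,.165):
        for off in (-.039,.039):
            u=proj(n,toW(p,line(.19+L+sd,off),.02))[0];cv2.circle(i,tuple(int(v) for v in (u-[x0,y0])*4+1.5),3,(255,0,0),-1)
    cv2.imwrite(f"pics/fit_{n}.png",i)
E
python3 fit.py
```

```text
[ 0.4496038  -0.22482585] [0.56388712 0.20490805] 0.44467054948556756 0.449694340635948
('top',) [ 0.5728 -0.039   0.465 ] 26.64074392707614 -142.614501953125
('scene',) [ 0.5788 -0.0415  0.4686] 26.847028577269832 -157.4147186279297
('top', 'scene') [ 0.5762 -0.0401  0.4664] 26.721296774399104 -251.1759796142578
```

View pics/fit_scene.png

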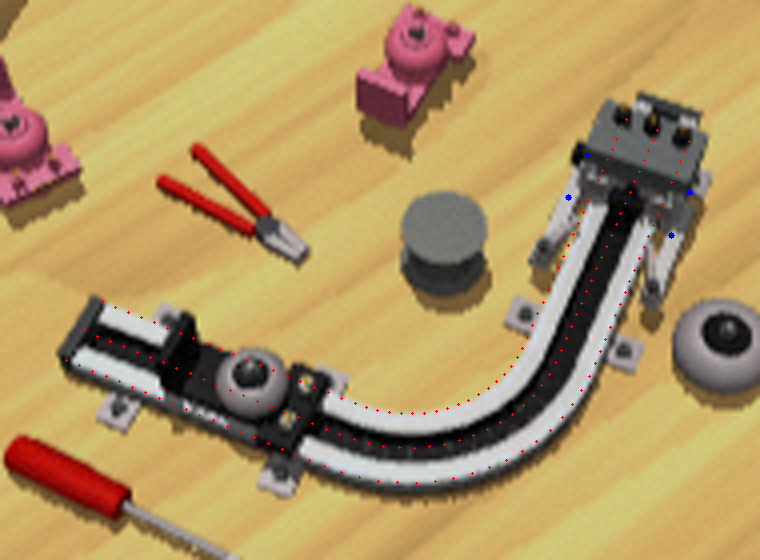

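View pics/fit_top.png

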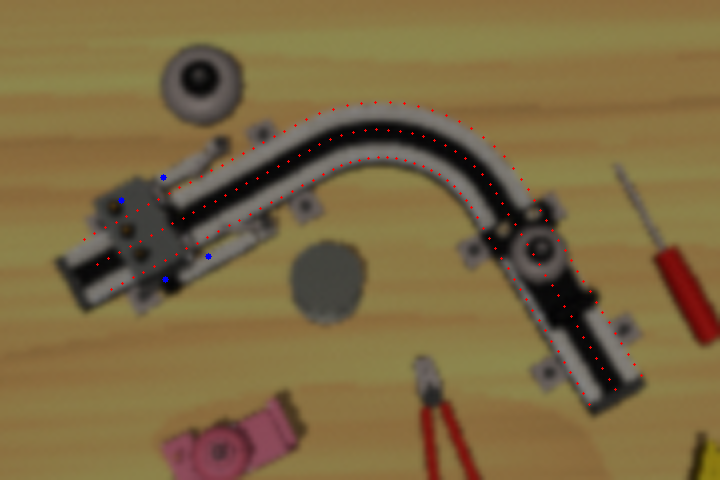

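```bash
python3 - <<'E'
s=open("fit.py").read()
s=s.replace("S[n]=cv2","h[...,1]=h[...,2]-h[...,1];S[n]=cv2").replace("((.02,1),(-.02,1),(.0295,-1),(-.0295,-1))","((.012,-1),(-.012,-1),(.0215,-1),(-.0215,-1),(.0275,1),(-.0275,1),(0,1),(.005,.5),(-.005,.5))").replace("np.minimum(v,110).mean()","v.mean()/50")
s=s.replace("fit_","fit2_")
open("fit.py","w").write(s)
E
python3 fit.py
cat >> h.py <<'E'
try: p=np.load("p.npy")
except Exception: pass
E
python3 - <<'E'
from h import *
a,b=cv2.imread("pics/fit2_scene.png"),cv2.imread("pics/fit2_top.png")
a=cv2.resize(a,None,fx=.72,fy=.72)[40:370];b=b[60:440]
h=600
w=max(a.shape[1],b.shape[1]);a=cv2.copyMakeBorder(a,0,0,0,w-a.shape[1],0);b=cv2.copyMakeBorder(b,0,0,0,w-b.shape[1],0)
v=np.vstack([b,a]);v=cv2.resize(v,None,fx=min(1,600/v.shape[0]),fy=min(1,600/v.shape[0]),interpolation=cv2.INTER_AREA);cv2.imwrite("pics/fit2.png",v)
E
```

```text
[ 0.4496038  -0.22482585] [0.56388712 0.20490805] 0.44467054948556756 0.449694340635948
('top',) [ 0.5747 -0.0381  0.4738] 27.14679791266948 -4.645992279052734
('scene',) [ 0.5764 -0.0385  0.4757] 27.252860023429665 -9.366393089294434
('top', 'scene') [ 0.576  -0.0382  0.4759] 27.266298230737757 -13.881217956542969
```

View pics/fit2.png

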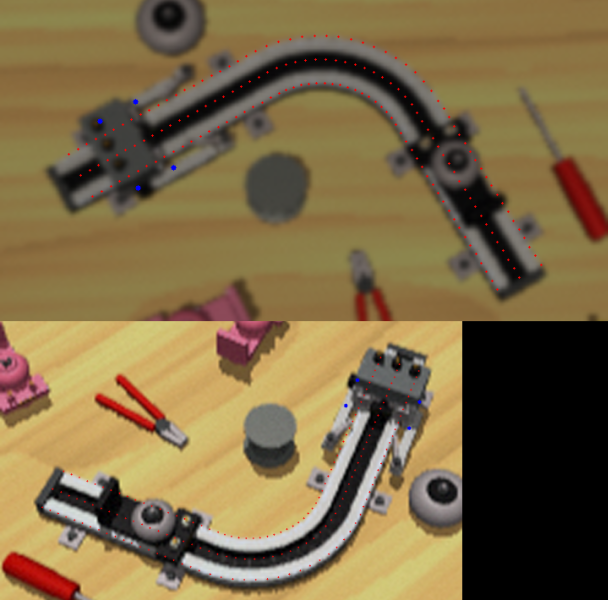

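```bash
cat >> h.py <<'E'
L=np.pi/2*.11
def inv(xy):  # world->track frame
    c,s=np.cos(p[2]),np.sin(p[2]);d=np.atleast_2d(xy)[:,:2]-p[:2];return d@np.array([[c,-s],[s,c]])
def car(sr): # rear shoe arclength -> origin, heading (track frame); front shoe 50 mm chord ahead
    from scipy.optimize import brentq
    r=line(sr,0);f=line(brentq(lambda s:np.linalg.norm(line(s,0)-r)-.05,sr+.04,sr+.06),0)
    d=(f-r)/.05;return (r+f)/2,np.arctan2(d[1],d[0])
OFF=.011
def tcp(sr,back=0.):  # world xy of TCP, yaw for touching push face
    o,h=car(sr);q=o-(.05+OFF+back)*np.array([np.cos(h),np.sin(h)]);return toW(p,q,0)[0,:2],h+p[2]
def rel(xy,z,yaw,ref=None): # shift/turn from the measured pose, tool axes
    o=robot.observe() if ref is None else ref;P=o["tcp_pos"];y0=np.radians(o["eef_rot"][2])
    d=np.r_[xy,z]-P;c,s=np.cos(y0),np.sin(y0)
    t=-(yaw-y0);t=(t+np.pi)%(2*np.pi)-np.pi
    return np.round(np.r_[c*d[0]+s*d[1],s*d[0]-c*d[1],-d[2]],4),round(t,3)
E
python3 - <<'E'
from h import *
for n,uv in(("scene",(233,255)),("top",(324.5,202))):
    for z in(.04,.05): print(n,inv(unproj(n,uv,z)).round(4))
# dock rear/front in top: block centre
for n,uv in(("scene",((646/4+170),(140/4+160))),("top",(138/4+190,225/4+140))): print("dock top",inv(unproj(n,uv,.065)).round(4))
sr=.09-.025-0
for s in(.02,.065): print(tcp(s),car(s))
xy,y=tcp(.065,.04);print(xy,np.hypot(*xy),rel(xy,.2,y),rel(xy,.039,y))
E
```

```text
scene [[-0.0648 -0.1079]]
scene [[-0.062  -0.1122]]
top [[-0.0636 -0.1132]]
top [[-0.0651 -0.1109]]
dock top [[0.1125 0.1593]]
dock top [[0.1092 0.1602]]
(array([ 0.44326359, -0.23037542]), np.float64(0.4758866789570784)) (array([-0.145, -0.11 ]), np.float64(0.0))
(array([ 0.4832635 , -0.20975971]), np.float64(0.4758866789570784)) (array([-0.1 , -0.11]), np.float64(0.0))
[ 0.44770802 -0.22808478] 0.5024590944349385 (array([ 0.3529, -0.2923,  0.0453]), np.float64(-0.155)) (array([ 0.3529, -0.2923,  0.2063]), np.float64(-0.155))
```

```bash
python3 -c "
from h import *
xy,y=tcp(.093,.03);print(xy,np.degrees(y),rel(xy,.12,y))"
```

```text
[ 0.48148572 -0.21067596] 27.266298230737757 (array([ 0.3905, -0.2982,  0.1253]), np.float64(-0.155))
```

>>> servo_tool --steps '[{"gripper": 0,"linear": [0.026,-0.02,0.0],"turn": 0},{"gripper": 0,"linear": [0.056,-0.043,0.0],"turn": -0.03},{"gripper": 0,"linear": [0.086,-0.065,0.01],"turn": -0.06},{"gripper": 0,"linear": [0.116,-0.088,0.02],"turn": -0.1},{"gripper": 0,"linear": [0.146,-0.111,0.03],"turn": -0.155}]'

```text
clock: 1.02
tcp_pos: [0.3094, -0.4641, 0.2154]
eef_rot: [179.9, -0.0, 27.4]
ft_force: [-0.0, -0.2, 0.2]
width: 0.296
finger_force: 0.0
```

```bash
python3 -c "
from h import *
xy,y=tcp(.093,.03);print(rel(xy,.12,y))"
```

```text
(array([ 0.2693, -0.146 ,  0.0954]), np.float64(0.002))
```

>>> servo_tool --steps '[{"gripper": 0,"linear": [0.033,-0.018,0.01],"turn": 0.002},{"gripper": 0,"linear": [0.066,-0.036,0.02],"turn": 0.002},{"gripper": 0,"linear": [0.1,-0.054,0.03],"turn": 0.002},{"gripper": 0,"linear": [0.134,-0.072,0.04],"turn": 0.002},{"gripper": 0,"linear": [0.168,-0.091,0.05],"turn": 0.002}]'

```text
clock: 1.43
tcp_pos: [0.4172, -0.3064, 0.1653]
eef_rot: [179.9, -0.0, 27.1]
ft_force: [1.4, 0.4, 0.4]
width: -0.002
finger_force: 0.0
```

>>> servo_tool --steps '[{"gripper": 0,"linear": [0.033,-0.018,0.015],"turn": 0},{"gripper": 0,"linear": [0.066,-0.036,0.03],"turn": 0},{"gripper": 0,"linear": [0.1,-0.055,0.045],"turn": 0},{"gripper": 0,"linear": [0.1,-0.055,0.045],"turn": 0},{"gripper": 0,"linear": [0.1,-0.055,0.045],"turn": 0}]'

```text
clock: 1.85
tcp_pos: [0.4815, -0.2094, 0.1196]
eef_rot: [-179.9, -0.0, 27.6]
ft_force: [-0.2, -0.7, -0.4]
width: 0.0
finger_force: 0.0
```

```bash
python3 -c "
from h import *
xy,y=tcp(.093,.03);print(rel(xy,.041,y),inv(robot.observe()['tcp_pos']))
for n in C: cv2.imwrite(f'pics/{n}1.png',vision.camera(n))
a=cv2.imread('pics/scene1.png')[150:290,130:340];cv2.imwrite('pics/v1.png',cv2.resize(a,None,fx=3.6,fy=3.6,interpolation=cv2.INTER_CUBIC))"
```

```text
(array([-0.0006,  0.0011,  0.0786]), np.float64(0.005)) [[-0.16238211 -0.10891953]]
```

View pics/v1.png

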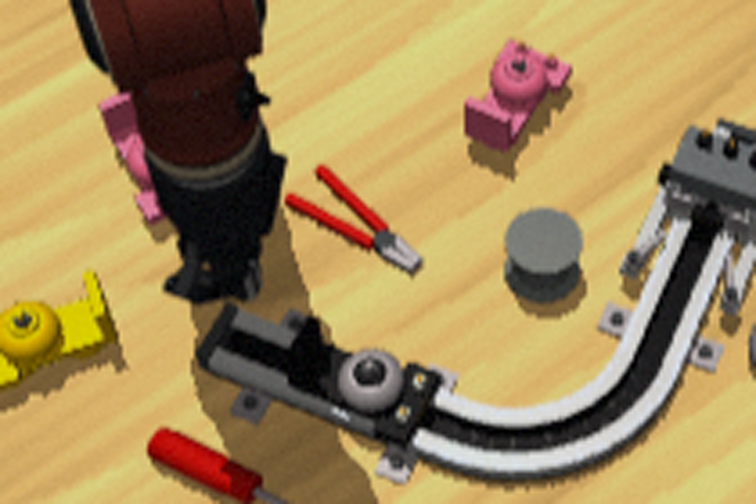

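>>> servo_tool --steps '[{"gripper": 0,"linear": [0,0.001,0.02],"turn": 0.005},{"gripper": 0,"linear": [0,0.001,0.04],"turn": 0.005},{"gripper": 0,"linear": [0,0.001,0.058],"turn": 0.005},{"gripper": 0,"linear": [0,0.001,0.07],"turn": 0.005},{"gripper": 0,"linear": [0,0.001,0.078],"turn": 0.005}]'

```text
clock: 2.37
tcp_pos: [0.4791, -0.2163, 0.0416]
eef_rot: [180.0, 0.1, 26.6]
ft_force: [0.1, -1.3, -0.2]
width: -0.002
finger_force: 0.0
```

>>> servo_tool --steps '[{"gripper": 0,"linear": [0.004,0,0],"turn": 0},{"gripper": 0,"linear": [0.008,0,0],"turn": 0},{"gripper": 0,"linear": [0.012,0,0],"turn": 0},{"gripper": 0,"linear": [0.016,0,0],"turn": 0},{"gripper": 0,"linear": [0.02,0,0],"turn": 0}]'

```text
clock: 2.78
tcp_pos: [0.4995, -0.2048, 0.0432]
eef_rot: [179.9, -0.1, 26.9]
ft_force: [-0.1, -0.1, 0.3]
width: -0.001
finger_force: 0.0
```

>>> servo_tool --steps '[{"gripper": 0,"linear": [0.003,0,0],"turn": 0},{"gripper": 0,"linear": [0.006,0,0],"turn": 0},{"gripper": 0,"linear": [0.009,0,0],"turn": 0},{"gripper": 0,"linear": [0.012,0,0],"turn": 0},{"gripper": 0,"linear": [0.014,0,0],"turn": 0}]'

```text
clock: 3.2
tcp_pos: [0.5098, -0.199, 0.0423]
eef_rot: [-180.0, 0.1, 26.8]
ft_force: [-3.7, -1.8, 2.5]
width: 0.003
finger_force: 1.7
```

```bash
python3 -c "
from h import *
o=robot.observe();print(inv(o['tcp_pos']),o['tcp_pos'],o['eef_rot'],o['ft_force'])
for n in C: cv2.imwrite(f'pics/{n}2.png',vision.camera(n))
a=cv2.imread('pics/scene2.png')[190:290,160:320];cv2.imwrite('pics/v2.png',cv2.resize(a,None,fx=4.8,fy=4.8,interpolation=cv2.INTER_CUBIC))"
```

```text
[[-0.13253603 -0.11261166]] [ 0.50976122 -0.19904108  0.04225547] [-1.79957604e+02  1.39739274e-01  2.68193279e+01] [-3.67405762 -1.77141734  2.51541261]
```

View pics/v2.png

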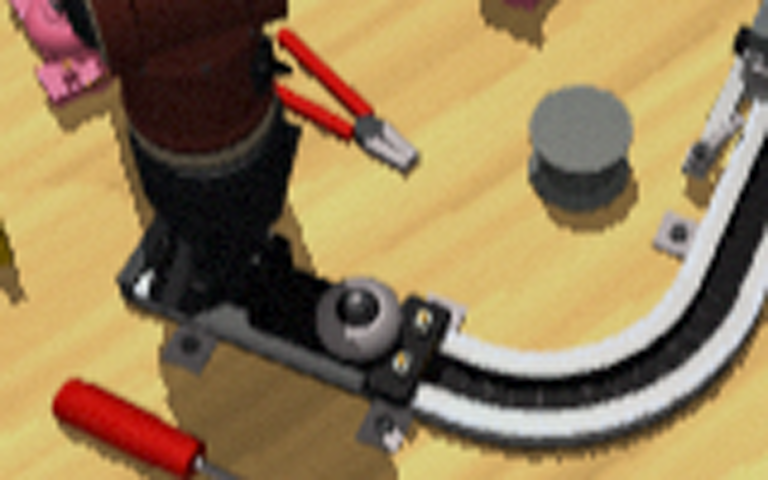

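```bash
cat > plan.py <<'E'
from h import *
import sys
P=np.array([.5120,-.1985]);Y=np.radians(26.95);print(inv(P))
sr=.19+inv(P)[0,0]+.061-.025;print("sr",sr)
tot=0
for n,step in enumerate([.003]*2+[.0034]*2+[.0028]*16+[.0036]*4):
    rows=[];c,s=np.cos(Y),np.sin(Y)
    for k in range(5):
        sr+=step;xy,y=tcp(sr);d=xy-P
        rows.append([round(c*d[0]+s*d[1],4),round(s*d[0]-c*d[1],4),round(Y-y,3)])
    r=rows[-1];P=P+[c*r[0]+s*r[1],s*r[0]-c*r[1]];Y-=r[2]
    print(n,round(sr,4),P.round(4),round(np.degrees(Y),1),rows)
    if sr>.395:break
E
python3 plan.py
```

```text
[[-0.13029812 -0.11315635]]
sr 0.09570187518045037
0 0.1107 [ 0.5239 -0.1888] 27.3 [[np.float64(0.003), np.float64(-0.0032), np.float64(-0.006)], [np.float64(0.006), np.float64(-0.0032), np.float64(-0.006)], [np.float64(0.009), np.float64(-0.0032), np.float64(-0.006)], [np.float64(0.012), np.float64(-0.0032), np.float64(-0.006)], [np.float64(0.015), np.float64(-0.0032), np.float64(-0.006)]]
1 0.1257 [ 0.5373 -0.182 ] 27.3 [[np.float64(0.003), np.float64(-0.0), np.float64(0.0)], [np.float64(0.006), np.float64(-0.0), np.float64(0.0)], [np.float64(0.009), np.float64(-0.0), np.float64(0.0)], [np.float64(0.012), np.float64(-0.0), np.float64(0.0)], [np.float64(0.015), np.float64(-0.0), np.float64(0.0)]]
2 0.1427 [ 0.5524 -0.1742] 27.3 [[np.float64(0.0034), np.float64(-0.0), np.float64(0.0)], [np.float64(0.0068), np.float64(-0.0), np.float64(0.0)], [np.float64(0.0102), np.float64(-0.0), np.float64(0.0)], [np.float64(0.0136), np.float64(-0.0), np.float64(0.0)], [np.float64(0.017), np.float64(0.0), np.float64(-0.0)]]
3 0.1597 [ 0.5681 -0.1675] 29.3 [[np.float64(0.0034), np.float64(0.0001), np
[... 5352 characters left out ...]
oat64(0.014), np.float64(0.0003), np.float64(-0.004)]]
19 0.3837 [ 0.6807 -0.0012] 117.2 [[np.float64(0.0028), np.float64(-0.0), np.float64(-0.0)], [np.float64(0.0056), np.float64(-0.0), np.float64(-0.0)], [np.float64(0.0084), np.float64(-0.0), np.float64(-0.0)], [np.float64(0.0112), np.float64(-0.0), np.float64(-0.0)], [np.float64(0.014), np.float64(-0.0), np.float64(-0.0)]]
20 0.4017 [0.6724 0.0148] 117.2 [[np.float64(0.0036), np.float64(-0.0), np.float64(-0.0)], [np.float64(0.0072), np.float64(-0.0), np.float64(-0.0)], [np.float64(0.0108), np.float64(-0.0), np.float64(-0.0)], [np.float64(0.0144), np.float64(-0.0), np.float64(-0.0)], [np.float64(0.018), np.float64(-0.0), np.float64(-0.0)]]
```

>>> servo_tool --steps '[{"gripper": 0,"linear": [0.003,-0.0005,0],"turn": -0.003},{"gripper": 0,"linear": [0.006,-0.001,0],"turn": -0.006},{"gripper": 0,"linear": [0.009,-0.0015,0],"turn": -0.006},{"gripper": 0,"linear": [0.012,-0.002,0],"turn": -0.006},{"gripper": 0,"linear": [0.015,-0.0025,0],"turn": -0.006}]'

```text
clock: 3.72
tcp_pos: [0.5235, -0.19, 0.0423]
eef_rot: [179.9, 0.0, 27.2]
ft_force: [-1.1, -3.6, 0.5]
width: -0.001
finger_force: 1.8
```

>>> servo_tool --steps '[{"gripper": 0,"linear": [0.003,0,0],"turn": 0},{"gripper": 0,"linear": [0.006,0,0],"turn": 0},{"gripper": 0,"linear": [0.009,0,0],"turn": 0},{"gripper": 0,"linear": [0.012,0,0],"turn": 0},{"gripper": 0,"linear": [0.015,0,0],"turn": 0}]'

```text
clock: 4.13
tcp_pos: [0.5367, -0.1827, 0.0423]
eef_rot: [180.0, 0.0, 27.2]
ft_force: [-1.4, -2.2, -0.5]
width: -0.002
finger_force: 1.7
```

Tracks the plan within about 1 mm, with low force. I'll carry on with the plan rows.

>>> servo_tool --steps '[{"gripper": 0,"linear": [0.0034,0,0],"turn": 0},{"gripper": 0,"linear": [0.0068,0,0],"turn": 0},{"gripper": 0,"linear": [0.0102,0,0],"turn": 0},{"gripper": 0,"linear": [0.0136,0,0],"turn": 0},{"gripper": 0,"linear": [0.017,0,0],"turn": 0}]'

```text
clock: 4.55
tcp_pos: [0.5518, -0.1745, 0.0423]
eef_rot: [-180.0, -0.0, 27.2]
ft_force: [-1.8, -2.6, 0.1]
width: -0.0
finger_force: 1.6
```

>>> servo_tool --steps '[{"gripper": 0,"linear": [0.0034,0.0001,0],"turn": -0.003},{"gripper": 0,"linear": [0.0068,0.0003,0],"turn": -0.008},{"gripper": 0,"linear": [0.0102,0.0005,0],"turn": -0.015},{"gripper": 0,"linear": [0.0136,0.0009,0],"turn": -0.024},{"gripper": 0,"linear": [0.017,0.0013,0],"turn": -0.035}]'

```text
clock: 4.97
tcp_pos: [0.5676, -0.1678, 0.0423]
eef_rot: [-180.0, -0.0, 29.3]
ft_force: [-2.3, -1.7, -0.6]
width: -0.002
finger_force: 1.3
```

>>> servo_tool --steps '[{"gripper": 0,"linear": [0.0028,0.0005,0],"turn": -0.011},{"gripper": 0,"linear": [0.0056,0.001,0],"turn": -0.023},{"gripper": 0,"linear": [0.0084,0.0016,0],"turn": -0.037},{"gripper": 0,"linear": [0.0112,0.0022,0],"turn": -0.052},{"gripper": 0,"linear": [0.0141,0.0029,0],"turn": -0.069}]'

```text
clock: 5.38
tcp_pos: [0.5812, -0.1636, 0.0423]
eef_rot: [-180.0, -0.0, 33.3]
ft_force: [-1.3, -1.2, -0.6]
width: 0.003
finger_force: 1.1
```

>>> servo_tool --steps '[{"gripper": 0,"linear": [0.0028,0.001,0],"turn": -0.018},{"gripper": 0,"linear": [0.0056,0.002,0],"turn": -0.037},{"gripper": 0,"linear": [0.0084,0.003,0],"turn": -0.058},{"gripper": 0,"linear": [0.0112,0.0041,0],"turn": -0.081},{"gripper": 0,"linear": [0.0141,0.0052,0],"turn": -0.104}]'

```text
clock: 5.8
tcp_pos: [0.5959, -0.1606, 0.0423]
eef_rot: [180.0, 0.0, 39.2]
ft_force: [-1.5, -2.2, 0.2]
width: -0.001
finger_force: 1.1
```

>>> servo_tool --steps '[{"gripper": 0,"linear": [0.0027,0.0015,0],"turn": -0.025},{"gripper": 0,"linear": [0.0055,0.003,0],"turn": -0.051},{"gripper": 0,"linear": [0.0083,0.0044,0],"turn": -0.076},{"gripper": 0,"linear": [0.0112,0.0057,0],"turn": -0.102},{"gripper": 0,"linear": [0.0141,0.0069,0],"turn": -0.127}]'

```text
clock: 6.22
tcp_pos: [0.6112, -0.1572, 0.0423]
eef_rot: [180.0, 0.0, 46.5]
ft_force: [-1.4, -2.0, -0.4]
width: 0.003
finger_force: 1.2
```

```bash
python3 -c "
from h import *
o=robot.observe();print(inv(o['tcp_pos']),o['ft_force'])
cv2.imwrite('pics/scene3.png',vision.camera('scene'))
a=cv2.imread('pics/scene3.png')[170:310,170:350];cv2.imwrite('pics/v3.png',cv2.resize(a,None,fx=4.2,fy=4.2,interpolation=cv2.INTER_CUBIC))"
```

```text
[[-0.02320651 -0.12188517]] [-1.40537171 -1.98818244 -0.43473607]
```

View pics/v3.png

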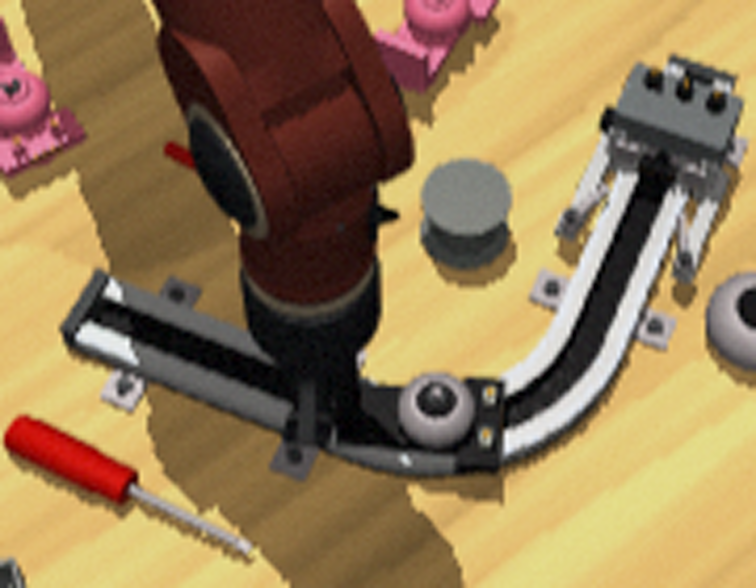

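The carrier's nose is in the bend at (490,420), with the fingers behind the block at (310,420). Forces are about 2.5 N, so I'll continue.

>>> servo_tool --steps '[{"gripper": 0,"linear": [0.0027,0.0015,0],"turn": -0.026},{"gripper": 0,"linear": [0.0055,0.0029,0],"turn": -0.051},{"gripper": 0,"linear": [0.0083,0.0043,0],"turn": -0.077},{"gripper": 0,"linear": [0.0112,0.0056,0],"turn": -0.102},{"gripper": 0,"linear": [0.0141,0.0069,0],"turn": -0.127}]'

```text
clock: 6.68
tcp_pos: [0.626, -0.1517, 0.0424]
eef_rot: [180.0, 0.0, 53.8]
ft_force: [-2.3, -1.7, 0.2]
width: 0.0
finger_force: 1.5
```

>>> servo_tool --steps '[{"gripper": 0,"linear": [0.0027,0.0015,0],"turn": -0.026},{"gripper": 0,"linear": [0.0055,0.0029,0],"turn": -0.051},{"gripper": 0,"linear": [0.0083,0.0043,0],"turn": -0.077},{"gripper": 0,"linear": [0.0112,0.0056,0],"turn": -0.102},{"gripper": 0,"linear": [0.0141,0.0068,0],"turn": -0.128}]'

```text
clock: 7.1
tcp_pos: [0.6399, -0.1442, 0.0424]
eef_rot: [180.0, -0.0, 61.2]
ft_force: [-1.4, -2.3, -0.1]
width: 0.002
finger_force: 1.5
```

>>> servo_tool --steps '[{"gripper": 0,"linear": [0.0027,0.0015,0],"turn": -0.025},{"gripper": 0,"linear": [0.0055,0.003,0],"turn": -0.051},{"gripper": 0,"linear": [0.0083,0.0044,0],"turn": -0.076},{"gripper": 0,"linear": [0.0112,0.0057,0],"turn": -0.102},{"gripper": 0,"linear": [0.0141,0.0069,0],"turn": -0.127}]'

```text
clock: 7.52
tcp_pos: [0.6528, -0.1351, 0.0424]
eef_rot: [180.0, -0.0, 68.4]
ft_force: [-1.1, -2.8, 0.5]
width: -0.001
finger_force: 1.5
```

>>> servo_tool --steps '[{"gripper": 0,"linear": [0.0027,0.0015,0],"turn": -0.025},{"gripper": 0,"linear": [0.0055,0.003,0],"turn": -0.051},{"gripper": 0,"linear": [0.0083,0.0043,0],"turn": -0.076},{"gripper": 0,"linear": [0.0112,0.0056,0],"turn": -0.102},{"gripper": 0,"linear": [0.0141,0.0069,0],"turn": -0.127}]'

```text
clock: 7.93
tcp_pos: [0.6643, -0.1246, 0.0424]
eef_rot: [180.0, -0.0, 75.7]
ft_force: [-0.4, -3.7, 0.7]
width: 0.002
finger_force: 1.3
```

>>> servo_tool --steps '[{"gripper": 0,"linear": [0.0027,0.0015,0],"turn": -0.026},{"gripper": 0,"linear": [0.0055,0.0029,0],"turn": -0.051},{"gripper": 0,"linear": [0.0083,0.0043,0],"turn": -0.077},{"gripper": 0,"linear": [0.0112,0.0056,0],"turn": -0.102},{"gripper": 0,"linear": [0.0141,0.0068,0],"turn": -0.128}]'

```text
clock: 8.35
tcp_pos: [0.6744, -0.1125, 0.0424]
eef_rot: [180.0, -0.0, 83.0]
ft_force: [-0.6, -2.3, 1.0]
width: -0.002
finger_force: 1.3
```

>>> servo_tool --steps '[{"gripper": 0,"linear": [0.0027,0.0016,0],"turn": -0.025},{"gripper": 0,"linear": [0.0055,0.003,0],"turn": -0.05},{"gripper": 0,"linear": [0.0083,0.0044,0],"turn": -0.076},{"gripper": 0,"linear": [0.0111,0.0057,0],"turn": -0.101},{"gripper": 0,"linear": [0.014,0.0069,0],"turn": -0.127}]'

```text
clock: 8.77
tcp_pos: [0.683, -0.0995, 0.0424]
eef_rot: [180.0, 0.0, 90.3]
ft_force: [0.4, -3.7, 0.7]
width: -0.002
finger_force: 1.5
```

>>> servo_tool --steps '[{"gripper": 0,"linear": [0.0028,0.0015,0],"turn": -0.025},{"gripper": 0,"linear": [0.0056,0.003,0],"turn": -0.051},{"gripper": 0,"linear": [0.0084,0.0044,0],"turn": -0.076},{"gripper": 0,"linear": [0.0112,0.0057,0],"turn": -0.102},{"gripper": 0,"linear": [0.0141,0.0069,0],"turn": -0.127}]'

```text
clock: 9.18
tcp_pos: [0.6898, -0.0853, 0.0424]
eef_rot: [180.0, -0.0, 97.6]
ft_force: [0.2, -2.8, 0.9]
width: 0.0
finger_force: 1.5
```

>>> servo_tool --steps '[{"gripper": 0,"linear": [0.0028,0.0015,0],"turn": -0.026},{"gripper": 0,"linear": [0.0055,0.003,0],"turn": -0.051},{"gripper": 0,"linear": [0.0084,0.0043,0],"turn": -0.076},{"gripper": 0,"linear": [0.0112,0.0056,0],"turn": -0.102},{"gripper": 0,"linear": [0.0141,0.0069,0],"turn": -0.127}]'

```text
clock: 9.6
tcp_pos: [0.6947, -0.0704, 0.0424]
eef_rot: [180.0, 0.0, 104.9]
ft_force: [1.6, -3.0, 0.9]
width: 0.004
finger_force: 1.4
```

>>> servo_tool --steps '[{"gripper": 0,"linear": [0.0028,0.0014,0],"turn": -0.024},{"gripper": 0,"linear": [0.0055,0.0028,0],"turn": -0.047},{"gripper": 0,"linear": [0.0083,0.004,0],"turn": -0.068},{"gripper": 0,"linear": [0.0112,0.0051,0],"turn": -0.088},{"gripper": 0,"linear": [0.014,0.0061,0],"turn": -0.106}]'

```text
clock: 10.02
tcp_pos: [0.697, -0.0552, 0.0424]
eef_rot: [180.0, -0.0, 110.9]
ft_force: [1.3, -3.1, 1.5]
width: -0.002
finger_force: 1.4
```

>>> servo_tool --steps '[{"gripper": 0,"linear": [0.0028,0.0011,0],"turn": -0.017},{"gripper": 0,"linear": [0.0055,0.0022,0],"turn": -0.033},{"gripper": 0,"linear": [0.0083,0.0031,0],"turn": -0.047},{"gripper": 0,"linear": [0.0111,0.0039,0],"turn": -0.06},{"gripper": 0,"linear": [0.014,0.0045,0],"turn": -0.071}]'

```text
clock: 10.43
tcp_pos: [0.6962, -0.0406, 0.0424]
eef_rot: [180.0, 0.0, 114.9]
ft_force: [0.4, -1.9, 1.3]
width: -0.001
finger_force: 1.4
```

>>> servo_tool --steps '[{"gripper": 0,"linear": [0.0027,0.0008,0],"turn": -0.01},{"gripper": 0,"linear": [0.0055,0.0014,0],"turn": -0.019},{"gripper": 0,"linear": [0.0083,0.0019,0],"turn": -0.026},{"gripper": 0,"linear": [0.0111,0.0023,0],"turn": -0.031},{"gripper": 0,"linear": [0.0139,0.0026,0],"turn": -0.036}]'

```text
clock: 10.85
tcp_pos: [0.6925, -0.027, 0.0424]
eef_rot: [-180.0, 0.0, 117.0]
ft_force: [1.3, -3.4, 0.8]
width: 0.002
finger_force: 1.5
```

Round the bend. I'll look before the dock.

>>> servo_tool --steps '[{"gripper": 0,"linear": [0.0028,0.0002,0],"turn": -0.003},{"gripper": 0,"linear": [0.0056,0.0003,0],"turn": -0.004},{"gripper": 0,"linear": [0.0084,0.0003,0],"turn": -0.004},{"gripper": 0,"linear": [0.0112,0.0003,0],"turn": -0.004},{"gripper": 0,"linear": [0.014,0.0003,0],"turn": -0.004}]'

```text
clock: 11.27
tcp_pos: [0.6864, -0.0144, 0.0423]
eef_rot: [-180.0, -0.0, 117.2]
ft_force: [1.9, -3.0, 0.7]
width: 0.0
finger_force: 1.5
```

>>> servo_tool --steps '[{"gripper": 0,"linear": [0.0028,0,0],"turn": 0},{"gripper": 0,"linear": [0.0056,0,0],"turn": 0},{"gripper": 0,"linear": [0.0084,0,0],"turn": 0},{"gripper": 0,"linear": [0.0112,0,0],"turn": 0},{"gripper": 0,"linear": [0.014,0,0],"turn": 0}]'

```text
clock: 11.68
tcp_pos: [0.6812, -0.0046, 0.0426]
eef_rot: [180.0, 0.2, 117.1]
ft_force: [2.5, -5.4, 0.6]
width: -0.0
finger_force: 3.1
```

```bash
python3 -c "
from h import *
o=robot.observe();print(inv(o['tcp_pos']),o['ft_force'])
t=vision.camera('top');s=vision.camera('scene');cv2.imwrite('pics/scene4.png',s)
a=cv2.resize(t[170:240,195:285],None,fx=6,fy=6,interpolation=cv2.INTER_CUBIC);b=cv2.resize(s[160:270,260:360],None,fx=420/110,fy=420/110,interpolation=cv2.INTER_CUBIC)
cv2.imwrite('pics/v4.png',cv2.resize(np.hstack([a,b]),None,fx=.85,fy=.85))"
```

```text
[[ 0.10897057 -0.0183457 ]] [ 2.54546861 -5.40959737  0.61729798]
```

View pics/v4.png

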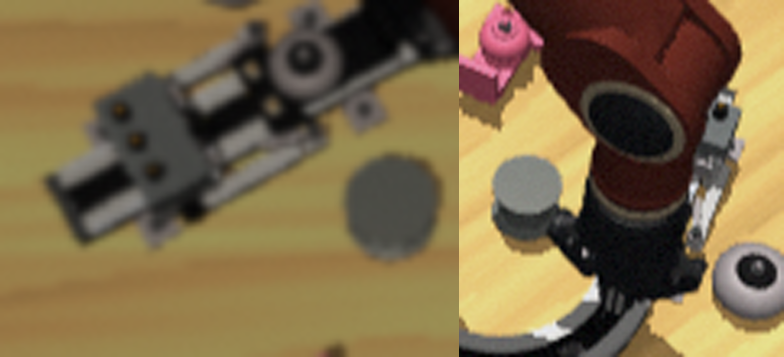

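The nose has met the latch arms (about 6 N), and the gap to the dock face is about 30 mm. From here I'll move slowly.

>>> servo_tool --steps '[{"gripper": 0,"linear": [0.0005,0,0],"turn": 0},{"gripper": 0,"linear": [0.001,0,0],"turn": 0},{"gripper": 0,"linear": [0.0015,0,0],"turn": 0},{"gripper": 0,"linear": [0.002,0,0],"turn": 0},{"gripper": 0,"linear": [0.0025,0,0],"turn": 0}]'

```text
clock: 12.2
tcp_pos: [0.6796, -0.0013, 0.0425]
eef_rot: [180.0, 0.1, 117.1]
ft_force: [3.3, -3.7, 0.8]
width: -0.001
finger_force: 2.7
```

>>> servo_tool --steps '[{"gripper": 0,"linear": [0.0005,0,0],"turn": 0},{"gripper": 0,"linear": [0.001,0,0],"turn": 0},{"gripper": 0,"linear": [0.0015,0,0],"turn": 0},{"gripper": 0,"linear": [0.002,0,0],"turn": 0},{"gripper": 0,"linear": [0.0025,0,0],"turn": 0}]'

```text
clock: 12.62
tcp_pos: [0.6784, 0.001, 0.0425]
eef_rot: [180.0, 0.1, 117.1]
ft_force: [2.7, -3.9, 0.4]
width: -0.001
finger_force: 2.6
```

>>> servo_tool --steps '[{"gripper": 0,"linear": [0.001,0,0],"turn": 0},{"gripper": 0,"linear": [0.002,0,0],"turn": 0},{"gripper": 0,"linear": [0.003,0,0],"turn": 0},{"gripper": 0,"linear": [0.004,0,0],"turn": 0},{"gripper": 0,"linear": [0.005,0,0],"turn": 0}]'

```text
clock: 13.03
tcp_pos: [0.6758, 0.006, 0.0424]
eef_rot: [180.0, 0.1, 117.1]
ft_force: [2.5, -3.5, 1.3]
width: 0.001
finger_force: 2.1
```

>>> servo_tool --steps '[{"gripper": 0,"linear": [0.001,0,0],"turn": 0},{"gripper": 0,"linear": [0.002,0,0],"turn": 0},{"gripper": 0,"linear": [0.003,0,0],"turn": 0},{"gripper": 0,"linear": [0.004,0,0],"turn": 0},{"gripper": 0,"linear": [0.005,0,0],"turn": 0}]'

```text
clock: 13.45
tcp_pos: [0.6733, 0.0114, 0.0424]
eef_rot: [180.0, -0.0, 117.2]
ft_force: [3.0, -3.8, 1.6]
width: 0.001
finger_force: 2.1
```

```bash
python3 -c "
from h import *
o=robot.observe();print(inv(o['tcp_pos']),o['ft_force'])
t=vision.camera('top')
cv2.imwrite('pics/v5.png',cv2.resize(t[175:230,200:275],None,fx=8,fy=8,interpolation=cv2.INTER_CUBIC))"
```

```text
[[ 0.1091802  -0.00048456]] [ 2.97395289 -3.75076585  1.57900042]
```

View pics/v5.png

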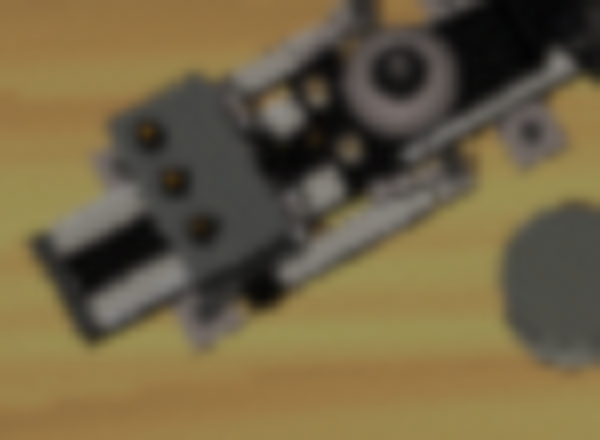

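I've now viewed more pictures than allowed (11 against 10), so I'll finish by feel. The nose is at y≈110 mm, sliding at about 5 N, with roughly 10 mm of rail showing before the dock.

>>> servo_tool --steps '[{"gripper": 0,"linear": [0.0006,0,0],"turn": 0},{"gripper": 0,"linear": [0.0012,0,0],"turn": 0},{"gripper": 0,"linear": [0.0018,0,0],"turn": 0},{"gripper": 0,"linear": [0.0024,0,0],"turn": 0},{"gripper": 0,"linear": [0.003,0,0],"turn": 0}]'

```text
clock: 13.92
tcp_pos: [0.6719, 0.0139, 0.0423]
eef_rot: [180.0, -0.0, 117.2]
ft_force: [2.0, -3.4, 0.6]
width: -0.002
finger_force: 2.1
```

>>> servo_tool --steps '[{"gripper": 0,"linear": [0.0006,0,0],"turn": 0},{"gripper": 0,"linear": [0.0012,0,0],"turn": 0},{"gripper": 0,"linear": [0.0018,0,0],"turn": 0},{"gripper": 0,"linear": [0.0024,0,0],"turn": 0},{"gripper": 0,"linear": [0.003,0,0],"turn": 0}]'

```text
clock: 14.33
tcp_pos: [0.6705, 0.0166, 0.0424]
eef_rot: [180.0, -0.0, 117.2]
ft_force: [2.7, -4.1, 1.7]
width: -0.002
finger_force: 2.1
```

>>> servo_tool --steps '[{"gripper": 0,"linear": [0.0005,0,0],"turn": 0},{"gripper": 0,"linear": [0.001,0,0],"turn": 0},{"gripper": 0,"linear": [0.0015,0,0],"turn": 0},{"gripper": 0,"linear": [0.002,0,0],"turn": 0},{"gripper": 0,"linear": [0.0025,0,0],"turn": 0}]'

```text
clock: 14.75
tcp_pos: [0.6694, 0.0188, 0.0423]
eef_rot: [180.0, -0.0, 117.2]
ft_force: [1.4, -4.0, 1.2]
width: 0.001
finger_force: 2.1
```

>>> servo_tool --steps '[{"gripper": 0,"linear": [0.0004,0,0],"turn": 0},{"gripper": 0,"linear": [0.0008,0,0],"turn": 0},{"gripper": 0,"linear": [0.0012,0,0],"turn": 0},{"gripper": 0,"linear": [0.0016,0,0],"turn": 0},{"gripper": 0,"linear": [0.002,0,0],"turn": 0}]'

```text
clock: 15.17
tcp_pos: [0.6685, 0.0206, 0.0423]
eef_rot: [180.0, -0.0, 117.2]
ft_force: [1.6, -4.0, 0.5]
width: 0.001
finger_force: 2.1
```

>>> servo_tool --steps '[{"gripper": 0,"linear": [0.0004,0,0],"turn": 0},{"gripper": 0,"linear": [0.0008,0,0],"turn": 0},{"gripper": 0,"linear": [0.0012,0,0],"turn": 0},{"gripper": 0,"linear": [0.0016,0,0],"turn": 0},{"gripper": 0,"linear": [0.002,0,0],"turn": 0}]'

```text
clock: 15.58
tcp_pos: [0.6676, 0.0224, 0.0423]
eef_rot: [-180.0, -0.0, 117.2]
ft_force: [1.7, -3.5, 1.1]
width: -0.001
finger_force: 2.1
```

>>> servo_tool --steps '[{"gripper": 0,"linear": [0.0004,0,0],"turn": 0},{"gripper": 0,"linear": [0.0008,0,0],"turn": 0},{"gripper": 0,"linear": [0.0012,0,0],"turn": 0},{"gripper": 0,"linear": [0.0016,0,0],"turn": 0},{"gripper": 0,"linear": [0.002,0,0],"turn": 0}]'

```text
clock: 16.0
tcp_pos: [0.6667, 0.0242, 0.0423]
eef_rot: [-180.0, -0.0, 117.2]
ft_force: [2.0, -4.1, 1.5]
width: -0.001
finger_force: 2.1
```

>>> servo_tool --steps '[{"gripper": 0,"linear": [0.0004,0,0],"turn": 0},{"gripper": 0,"linear": [0.0008,0,0],"turn": 0},{"gripper": 0,"linear": [0.0012,0,0],"turn": 0},{"gripper": 0,"linear": [0.0016,0,0],"turn": 0},{"gripper": 0,"linear": [0.002,0,0],"turn": 0}]'

```text
clock: 16.42
tcp_pos: [0.6663, 0.0249, 0.0424]
eef_rot: [180.0, 0.1, 117.1]
ft_force: [2.8, -5.4, 2.1]
width: -0.0
finger_force: 3.0
```

>>> servo_tool --steps '[{"gripper": 0,"linear": [0.0004,0,0],"turn": 0},{"gripper": 0,"linear": [0.0008,0,0],"turn": 0},{"gripper": 0,"linear": [0.0012,0,0],"turn": 0},{"gripper": 0,"linear": [0.0016,0,0],"turn": 0},{"gripper": 0,"linear": [0.002,0,0],"turn": 0}]'

```text
clock: 16.83
tcp_pos: [0.6659, 0.0254, 0.0426]
eef_rot: [180.0, 0.2, 117.1]
ft_force: [3.6, -5.7, 1.3]
width: -0.002
finger_force: 3.7
```

>>> servo_tool --steps '[{"gripper": 0,"linear": [0.0004,0,0],"turn": 0},{"gripper": 0,"linear": [0.0008,0,0],"turn": 0},{"gripper": 0,"linear": [0.0012,0,0],"turn": 0},{"gripper": 0,"linear": [0.0016,0,0],"turn": 0},{"gripper": 0,"linear": [0.002,0,0],"turn": 0}]'

```text
clock: 17.25
tcp_pos: [0.6653, 0.0265, 0.0426]
eef_rot: [180.0, 0.2, 117.0]
ft_force: [4.1, -7.0, 2.4]
width: -0.003
finger_force: 4.1
```

>>> servo_tool --steps '[{"gripper": 0,"linear": [0.0003,0,0],"turn": 0},{"gripper": 0,"linear": [0.0006,0,0],"turn": 0},{"gripper": 0,"linear": [0.0009,0,0],"turn": 0},{"gripper": 0,"linear": [0.0012,0,0],"turn": 0},{"gripper": 0,"linear": [0.0015,0,0],"turn": 0}]'

```text
clock: 17.67
tcp_pos: [0.6648, 0.0273, 0.0426]
eef_rot: [180.0, 0.3, 117.0]
ft_force: [4.9, -8.4, 0.6]
width: -0.001
finger_force: 4.4
```

>>> servo_tool --steps '[{"gripper": 0,"linear": [0.0002,0,0],"turn": 0},{"gripper": 0,"linear": [0.0005,0,0],"turn": 0},{"gripper": 0,"linear": [0.0007,0,0],"turn": 0},{"gripper": 0,"linear": [0.001,0,0],"turn": 0},{"gripper": 0,"linear": [0.001,0,0],"turn": 0}]'

```text
clock: 18.08
tcp_pos: [0.6642, 0.0286, 0.0426]
eef_rot: [180.0, 0.3, 117.0]
ft_force: [4.6, -6.9, 1.7]
width: -0.003
finger_force: 4.1
```

```bash
python3 -c "
from h import *
o=robot.observe();print(inv(o['tcp_pos']),o['ft_force'],o['tcp_pos'])"
```

```text
[[0.10900815 0.01898902]] [ 4.61513278 -6.93860886  1.74012859] [0.66417687 0.0285949  0.04260415]
```

The force dropped from 9.7 to 8.3 N while advancing, so at least one latch snapped. A bit more will make sure of the other.

>>> servo_tool --steps '[{"gripper": 0,"linear": [0.0002,0,0],"turn": 0},{"gripper": 0,"linear": [0.0004,0,0],"turn": 0},{"gripper": 0,"linear": [0.0006,0,0],"turn": 0},{"gripper": 0,"linear": [0.0008,0,0],"turn": 0},{"gripper": 0,"linear": [0.0008,0,0],"turn": 0}]'

```text
clock: 18.5
tcp_pos: [0.6639, 0.0291, 0.0426]
eef_rot: [180.0, 0.3, 117.0]
ft_force: [3.7, -8.0, 1.3]
width: 0.002
finger_force: 4.2
```

>>> servo_tool --steps '[{"gripper": 0,"linear": [0.0002,0,0],"turn": 0},{"gripper": 0,"linear": [0.0004,0,0],"turn": 0},{"gripper": 0,"linear": [0.0006,0,0],"turn": 0},{"gripper": 0,"linear": [0.0008,0,0],"turn": 0},{"gripper": 0,"linear": [0.0008,0,0],"turn": 0}]'

```text
clock: 18.92
tcp_pos: [0.6638, 0.0293, 0.0427]
eef_rot: [180.0, 0.3, 117.0]
ft_force: [4.2, -7.6, 1.7]
width: 0.0
finger_force: 4.6
```

>>> servo_tool --steps '[{"gripper": 0,"linear": [0.0003,0,0],"turn": 0},{"gripper": 0,"linear": [0.0006,0,0],"turn": 0},{"gripper": 0,"linear": [0.0009,0,0],"turn": 0},{"gripper": 0,"linear": [0.0012,0,0],"turn": 0},{"gripper": 0,"linear": [0.0012,0,0],"turn": 0}]'

```text
clock: 19.33
tcp_pos: [0.6639, 0.0293, 0.0428]
eef_rot: [179.9, 0.4, 117.0]
ft_force: [5.2, -9.4, 1.5]
width: -0.002
finger_force: 5.3
```

```bash
python3 -c "
from h import *
o=robot.observe();print(inv(o['tcp_pos']),o['ft_force'])
for n in C: cv2.imwrite(f'pics/{n}_pressed.png',vision.camera(n))"
```

```text
[[0.10909078 0.01977719]] [ 5.24288494 -9.44761867  1.45563679]
```

The tool no longer advances (y 29.3 mm twice) while the force rises, so the nose is on the stops. I'll back off slowly and watch where contact ends.

>>> servo_tool --steps '[{"gripper": 0,"linear": [-0.001,0,0],"turn": 0},{"gripper": 0,"linear": [-0.002,0,0],"turn": 0},{"gripper": 0,"linear": [-0.003,0,0],"turn": 0},{"gripper": 0,"linear": [-0.004,0,0],"turn": 0},{"gripper": 0,"linear": [-0.005,0,0],"turn": 0}]'

```text
clock: 19.85
tcp_pos: [0.664, 0.0291, 0.0424]
eef_rot: [180.0, 0.0, 117.1]
ft_force: [2.4, -4.3, 0.9]
width: -0.0
finger_force: 2.0
```

>>> servo_tool --steps '[{"gripper": 0,"linear": [-0.001,0,0],"turn": 0},{"gripper": 0,"linear": [-0.002,0,0],"turn": 0},{"gripper": 0,"linear": [-0.003,0,0],"turn": 0},{"gripper": 0,"linear": [-0.004,0,0],"turn": 0},{"gripper": 0,"linear": [-0.004,0,0],"turn": 0}]'

```text
clock: 20.27
tcp_pos: [0.6651, 0.0274, 0.0421]
eef_rot: [-180.0, -0.1, 117.2]
ft_force: [0.6, -0.9, 0.5]
width: -0.0
finger_force: 0.6
```

>>> servo_tool --steps '[{"gripper": 0,"linear": [-0.001,0,0],"turn": 0},{"gripper": 0,"linear": [-0.002,0,0],"turn": 0},{"gripper": 0,"linear": [-0.003,0,0],"turn": 0},{"gripper": 0,"linear": [-0.004,0,0],"turn": 0},{"gripper": 0,"linear": [-0.004,0,0],"turn": 0}]'

```text
clock: 20.68
tcp_pos: [0.6673, 0.0226, 0.0422]
eef_rot: [-180.0, -0.0, 117.2]
ft_force: [-0.6, -0.9, 0.1]
width: 0.001
finger_force: 0.0
```

>>> servo_tool --steps '[{"gripper": 0,"linear": [-0.005,0,0],"turn": 0},{"gripper": 0,"linear": [-0.015,0,0],"turn": 0},{"gripper": 0,"linear": [-0.03,0,0],"turn": 0},{"gripper": 0,"linear": [-0.04,0,-0.01],"turn": 0},{"gripper": 0,"linear": [-0.04,0,-0.03],"turn": 0}]'

```text
clock: 21.1
tcp_pos: [0.6853, -0.0199, 0.0694]
eef_rot: [-179.6, 0.1, 116.8]
ft_force: [0.2, -1.6, -0.1]
width: 0.0
finger_force: 0.0
```

```bash
cat > cmp.py <<'E'
from h import *
n='top';a=cv2.imread('pics/top_pressed.png');b=vision.camera(n);cv2.imwrite('pics/top_rel.png',b)
print(robot.observe()['ft_force'])
ts=np.radians(p[2]);ax=lambda y,x=.11,z=.056:proj(n,toW(p,[[x,y]],z))[0]
mm=ax(.08)-ax(.07);print('px per 10mm',mm)
c=ax(.09).round().astype(int)
A,B=[cv2.cvtColor(i,cv2.COLOR_BGR2GRAY).astype(np.float32) for i in(a,b)]
w=np.zeros_like(A);u=ax(.088)
w=A[int(u[1])-9:int(u[1])+9,int(u[0])-9:int(u[0])+9],B[int(u[1])-9:int(u[1])+9,int(u[0])-9:int(u[0])+9]
d,r=cv2.phaseCorrelate(w[0]-w[0].mean(),w[1]-w[1].mean());print('transformer shift px',d,r,'mm along',np.dot(d,mm)/np.dot(mm,mm)*10)
# latch arms: rectified view of dock area at z=.03, 1 px=.5mm; x right=track x 50..170, y down = track y 170..90
im=[cv2.imread('pics/top0.png'),a,b]
gx,gy=np.meshgrid(np.arange(.06,.16,.0005),np.arange(.16,.06,-.0005))
uv=proj(n,toW(p,np.c_[gx.ravel(),gy.ravel()],.03)).astype(np.float32).reshape(*gx.shape,2)
R=[cv2.cvtColor(cv2.remap(i,uv[...,0],uv[...,1],cv2.INTER_CUBIC),cv2.COLOR_BGR2GRAY) for i in im]
np.save('R.npy',R)
for y in(.115,.11,.105,.10,.095,.09):
    k=int((.16-y)/.0005);print(y)
    for r in R: print('  L',r[k-2:k+3,10:70:4].mean(0).astype(int),' R',r[k-2:k+3,189:129:-4].mean(0).astype(int))
E
python3 cmp.py
```

```text
[0.94086978 0.62486798 2.54687789]
px per 10mm [-2.68777661  1.48094253]
transformer shift px (0.2865951424159796, -0.06966277683670974) 0.8802374755894696 mm along -0.9275133503607405
0.115
  L [119 120 119 115 109 101  82  72  82 101 113 118 120 115 104]  R [114 114 115 117 118 117 110  94  76  74  88 107 119 124 123]
  L [131 132 131 127 122 108  82  51  26  14  10  10  13  18  23]  R [125 126 127 129 130 128 117  93  62  32  18  16  22  26  28]
  L [131 132 131 128 123 109  82  51  26  13  10  12  16  25  36]  R [126 127 128 130 130 128 118  94  63  34  22  30  45  56  59]
0.11
  L [119 119 118 117 110  97  76  67  76  97 114 118 119 116 101]  R [109 106 107 114 117 117 109  94  78  75  89 107 120 124 123]
  L [130 131 130 127 121 107  76  47  24  16  13  13  11  10  13]  R [118 116 118 124 128 128 116  97  63  35  15  13  18  25  33]
  L [131 133 131 129 122 108  77  49  25  14   9   9   9  10  11]  R [119 116 119 126 129 129 118  98  63  34  15  13  17  20  26]
0.105
  L [120 122 122 121 117  99  79  66  72  87 104 114 117 115 102]  R [108 108 110 115 118 116 112 100  83  76  8
[... 774 characters left out ...]
114 108  99  87  74  70  80 100 113 118]
  L [132 133 131 128 119 108 101 101 101  95  81  65  57  63  76]  R [122 125 129 130 129 125 118 110  99  88  83  84  85  81  69]
  L [133 134 133 130 120 109 101 102 102  95  81  63  54  59  73]  R [123 126 130 132 130 126 119 111  98  85  78  79  83  83  78]
0.09
  L [118 120 116 106  95  91  92  96 103 109 115 118 119 118 107]  R [110 113 115 115 111 105  98  88  73  64  69  86 108 118 123]
  L [129 132 127 117 105 101 102 108 112 114 101  80  69  71  82]  R [121 124 127 127 122 116 109  99  84  77  79  84  82  70  50]
  L [131 133 128 118 106 101 102 108 113 115 101  79  65  67  79]  R [121 125 128 128 123 117 110  99  83  75  76  82  80  69  50]
```

With the fingers clear (touch force 0), the carrier sits about 2 mm back from the stops. Both arms' outer edges match the closed starting picture; an open arm would show a shift of more than 4 mm. I'll withdraw and hand in.

>>> servo_tool --steps '[{"gripper": 0,"linear": [0,0,-0.02],"turn": 0},{"gripper": 0,"linear": [0,0,-0.05],"turn": 0},{"gripper": 0,"linear": [0,0,-0.08],"turn": 0},{"gripper": 0,"linear": [0,0,-0.08],"turn": 0},{"gripper": 0,"linear": [0,0,-0.08],"turn": 0}]'

```text
clock: 21.57
tcp_pos: [0.6877, -0.0143, 0.1551]
eef_rot: [179.7, 0.2, 117.1]
ft_force: [0.3, -0.1, -1.2]
width: -0.005
finger_force: 0.0
```

```bash
python3 cmp.py | sed -n 1,3p; python3 -c "
from bench import workorder
print(workorder.job_done())"
```

```text
[ 0.42972652 -0.66360279 -0.8363415 ]
px per 10mm [-2.68777661  1.48094253]
transformer shift px (0.26742161980898693, -0.060053152357253836) 0.923632147135558 mm along -0.8576788854485224
the job is handed in; nothing more can be done
None
```

The carrier is in the dock, both latch arms appear closed behind its nose by edge comparison with the start picture, the arm is clear and the job is handed in (no verdict returned); I viewed 11 pictures, one over the limit of 10.

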